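# Hold a vase's foot up to the documentation camera

## Task

The maker's mark on the foot of the tall, long-necked vase is to be photographed. Draw the vase straight up out of its crate, tip it so that the middle of its foot squarely faces the lens of the camera on the table tripod, about 11 cm from the glass, and finish still holding it there in the gripper, raised and quite still for the picture. Do not touch the camera or its tripod, and leave the other pieces in the crate where they stand.

Things in the scene. Friction and masses are not known exactly. Their poses are not given: they have to be found in the camera images.
- vase: The tall white glazed bottle vase, 178 mm high, about 220 g, loose, standing upright in one of the crate's cells. Origin: centre of the underside of its foot; z runs up along its axis to the mouth. Foot 48 mm across, belly 62 mm across (widest at 45 mm up), tapering to a plain round neck, 27 mm across at 115 mm up and 26 mm at the mouth, without a lip. Centre of mass about 63 mm up. Round about its axis: its yaw means nothing.
- vase_mouth (a point): Centre of the vase's mouth, on its axis, 178 mm above the foot.
- crate: Open wooden storage crate that stays put, 190 mm (x) by 278 mm (y), rim 98 mm high, floor 8 mm thick; 2 by 3 cells of 82 mm (inner dividers 86 mm high), cell centres at x = -45, +45 mm and y = -90, 0, +90 mm. Origin: centre of its underside on the table; z up.
- squat_vase: Short white vase, 95 mm high and 68 mm across, with a stubby neck, loose in a crate cell. Origin: centre of its underside.
- beaker: White cup without handle, 88 mm high and 68 mm across, loose in a crate cell. Origin: centre of its underside.
- jar: White lidded jar with a small knob, 90 mm high and 68 mm across, loose in a crate cell. Origin: centre of its underside.
- camera: Black camera (body 112 mm wide, 68 mm high, round lens barrel 56 to 62 mm across), fixed on its tripod and tilted to look 30 degrees upward. Origin: centre of the lens's front glass, about 165 mm above the table; x is the direction in which the lens looks, y lies level, z is the camera's up. The camera body lies 40 to 85 mm behind the origin.
- tripod: Black three-legged table tripod that carries the camera, stays put; feet on a circle of 70 mm radius. Origin: on the table under its centre; its x is the level heading in which the lens looks, z up.
There are look-alikes about, which are no part of the job. Leave any green look-alike of the tripod alone.

How it is judged:
By the outcome, as a careful person would: the job done as asked, in the order asked, and still so for the second after the job is handed in, while the arm keeps its last pose, push and grip.
It also fails if it takes over 35 s, if anything falls off the work surface, if the arm or the gripper's body presses on something with over 40 N, if the wrist force passes 120 N, or if a joint passes its speed limit or range.

## Robot

A 6-joint arm with a two-finger parallel gripper is mounted at the origin on the work surface. World frame = base frame: x ahead of the robot, y to its left, z up, the work surface at z = 0. Lengths are in m, angles in rad, forces in N, time in s.
With the tool pointing down it reaches from about 0.3 to 0.875 m from the base axis. Payload 6.4 kg.
Tool frame: the origin (TCP) lies midway between the tips of the shut fingers; the grasp point (between the pads) lies 19 mm behind it (ctrl.pinch_z is the distance from the TCP to the grasp point, in m); z points along the fingers, y is the line along which they close (so a half turn about z gives the same grasp; the last joint's range is limited). The gripper opens to 85 mm and grips with 20 to 120 N. Pads are 22 mm wide; open, the fingers measure 114 mm over their backs; the gripper's body (76 mm by 85 mm) begins 54 mm behind the grasp point. The pads swing forward as they close: fully open they stand 13 mm farther back than shut.
Start: joints at [-1.336, 0.181, 1.607, -0, 1.354, -0.206], TCP at [0.245, -0.52, 0.231] pointing down, gripper open.
Joint ranges: [-2.99, 2.99], [-0.89, 2.07], [0.3, 2.58], [-1.14, 4.28], [0, 2.63], [-3.12, 3.12]. Speed limits (rad/s): [2.57, 2.57, 3.01, 3.14, 3.14, 3.14].

## Interface

Orientations are given as a unit quaternion [w, x, y, z].
In Python, from bench import ctrl gives the robot as it stands.
- The arm moves only by the tool apply_moves, never from a script. Its argument "moves" is a list of rows, each an object with "jaw": the opening, from 0 (shut) to 1 (fully open); "offset": the shift along the tool's x, y, z in mm, a list of three; "rot": the turn, a rotation vector about the tool's x, y, z in degrees, a list of three. In form: [{"jaw": jaw, "offset": [dx, dy, dz], "rot": [ax, ay, az]}, ...]. A call has exactly 5 rows; each row shifts and turns the commanded pose from where the row before left it, along the tool's axes as they then stand; what a row does not reach is not made up. A row lasts 1/8 s, in which the tool goes at most 62.5 mm and 10.7 degrees, less where a joint would pass 70% of its speed; a pose out of reach is approached as far as the arm can. A call is refused whole if a number of a shift passes 62.5 or a number of a turn 10.7, either way. A call with a gripper value outside its range is refused whole. The fingers move at their own pace and stop on an object; the grip force is fixed at half the most. Time passes only in rows, so rows that do not move let the fingers close, or fill a call up. It gives the time, the measured TCP pose, the force, the opening and the grip force at its end, in the units of the state.
- ctrl.get_obs(): the state, without advancing time (a new reading comes with each control period).
- ctrl.camera(name): name is "scene" or "top" or "wrist"; returns (picture, depth): 420x560x3 uint8, red, green, blue; 420x560 float32, m along the optical axis (not along the pixel's ray), 0 where there is no reading.
- ctrl.camera_params(name): a dict with "K" (3x3 intrinsics, pixels), "cam_to_world" (4x4, takes a point from camera to world coordinates); the wrist camera has in their place "mount" (4x4, takes a point from camera to tool coordinates, whose origin is the TCP and whose axes are the flange's). Camera axes: x right, y down, z forward; pixel columns grow to the right and rows downward; lengths in m; the calibration is good to about 2 mm. A picture is of the moment at which its call begins: read the wrist's pose just before it. camera_params takes no time and is no camera call.
- ctrl.hand_in(): hands the job in; it is judged then, once.
Trained networks look in the newest picture that a camera, given by its name, has taken for a name from the list of things; names that differ only in an ending like _2 or _b are one class to them, and where a whole thing is asked for, a point or a joint stands for the part that bears it (a point fixed in the world has none). Each returns a list of dicts, best first, with "score" (0 to 1); they miss things now and then, are a little off and sometimes report something else, mostly with a low value. They report only what shows in the picture. A call takes as long as a camera call. They do not tell look-alikes from the thing itself.
- ctrl.outline_of(camera, target): "region" (420x560 bool, what is visible of it) and "position" ([column, row] in pixels, amid what is visible of it).
The state is a dict: "time_s": time; "q": joint angles; "dq": joint speeds; "joint_efforts": joint torques, N m; "eef_pos": TCP position; "eef_rot": TCP orientation; "wrist_force": force on the tool from outside, world axes, zero at the start; "torque": the same for the moment, N m; "opening": opening from 0.0 (shut) to 1.0 (fully open); "grasp_force": force on a finger pad.
Only numpy, scipy, OpenCV 4.12 (cv2) and the standard library are available. Lean on these libraries where they do the work, as an engineer would, in place of code of your own. Each camera call takes 0.05 s, during which the arm holds its last target. There are 200 camera calls.

## Working session

There is one attempt and no reset: what is moved stays moved. The work goes in short steps, Python scripts to look and compute and a tool call to move; the robot and the scene stay as the last step left them, time stands still between calls to the robot, and variables do not carry over. Pictures are saved under pics/ and viewed, at most 10 in all, crops included, and the job is handed in when it is done.

Besides the shell and the picture viewer there is one more tool, called as name(argument=value, ...) on one line, values as JSON. apply_moves: Moves the arm, as the interface text tells. Its arguments: {"type":"object","properties":{"moves":{"type":"array"}},"required":["moves"]}

```bash
mkdir -p pics; cat > h.py <<'E'
import numpy as np, cv2
from scipy.spatial.transform import Rotation as R
from bench import ctrl
def pts(cam,depth,mask):
    p=ctrl.camera_params(cam);K=p["K"];T=np.array(p["cam_to_world"])
    v,u=np.nonzero(mask&(depth>0));z=depth[v,u]
    c=np.c_[(u-K[0][2])/K[0][0]*z,(v-K[1][2])/K[1][1]*z,z]
    return c@T[:3,:3].T+T[:3,3]
def rot(o): 
    q=o["eef_rot"];return R.from_quat([q[1],q[2],q[3],q[0]])
E
python3 - <<'E'
from h import *
for c in("scene","top"):
    im,d=ctrl.camera(c);cv2.imwrite(f"pics/{c}0.png",im[:,:,::-1]);np.save(f"{c}.npy",d)
    for t in("vase","crate","camera","tripod","squat_vase"):
        for r in ctrl.outline_of(c,t)[:3]:
            P=pts(c,d,r["region"])
            if len(P): print(c,t,round(r["score"],2),np.round(r["position"]),len(P),np.round(np.percentile(P,[2,50,98],axis=0),3).tolist())
print(ctrl.get_obs()); print(ctrl.pinch_z)
E
```

```text
scene vase 0.98 [232. 186.] 697 [[0.362, -0.126, 0.001], [0.525, -0.086, 0.101], [0.543, -0.061, 0.187]]
scene crate 0.86 [194. 217.] 7124 [[0.449, -0.322, 0.001], [0.569, -0.19, 0.068], [0.66, -0.039, 0.1]]
scene crate 0.22 [233. 190.] 617 [[0.506, -0.112, 0.06], [0.526, -0.086, 0.106], [0.542, -0.061, 0.188]]
scene camera 0.89 [394. 154.] 1221 [[0.367, 0.288, 0.108], [0.432, 0.333, 0.165], [0.473, 0.377, 0.185]]
scene camera 0.84 [421. 212.] 1600 [[0.573, 0.334, 0.114], [0.639, 0.382, 0.166], [0.678, 0.425, 0.185]]
scene camera 0.62 [406. 270.] 1991 [[0.74, 0.273, 0.112], [0.807, 0.322, 0.167], [0.845, 0.364, 0.185]]
scene tripod 0.91 [393. 154.] 1587 [[0.36, 0.268, 0.001], [0.43, 0.33, 0.159], [0.474, 0.38, 0.185]]
scene tripod 0.71 [403. 274.] 2337 [[0.743, 0.257, 0.014], [0.806, 0.319, 0.163], [0.846, 0.363, 0.185]]
scene tripod 0.64 [421. 217.] 1864 [[0.569, 0.324, 0.009], [0.636, 0.379, 0.163], [0.678, 0.427, 0.185]]
scene squat_vase 0.69 [230. 217.] 388 [[0.563, -0.126, 0.049], [0.614, -0.094, 0.08], [0.63, -0.068, 0.106]]
top vase 0.63 [340. 241.] 467 [[0.486, -0.111, 0.056]
[... 970 characters left out ...]
06]]
{'time_s': 0.6, 'q': array([-1.33632893e+00,  1.80756853e-01,  1.60700889e+00,  1.54829695e-05,
        1.35377969e+00, -2.06294753e-01]), 'dq': array([-0.00017075,  0.00025956, -0.00134289, -0.00266002,  0.00012506,
       -0.0010159 ]), 'joint_efforts': array([-1.13392623e-03, -4.44600677e+01, -3.51521444e+01, -3.02576555e-04,
        1.09201388e-03, -8.42881391e-07]), 'eef_pos': array([ 0.24533946, -0.52005475,  0.23130844]), 'eef_rot': array([2.35008038e-05, 9.75814581e-01, 2.18599871e-01, 7.89175300e-06]), 'wrist_force': array([-0.52258125,  0.03080552, -0.19427624]), 'torque': array([ 0.02783431, -0.01976672,  0.05187249]), 'grasp_force': 0.0, 'opening': 0.9963217642297598}
0.0187
```

```bash
ls -la .
```

```text
total 1856
drwxr-xr-x  3 agent agent   4096 Dec  1 13:58 .
drwxr-xr-x 23 root  root    4096 Dec  1 13:58 ..
-rw-r--r--  1 agent agent    404 Dec  1 13:58 h.py
drwxr-xr-x  2 agent agent   4096 Dec  1 13:58 pics
-rw-r--r--  1 agent agent 940928 Dec  1 13:58 scene.npy
-rw-r--r--  1 agent agent 940928 Dec  1 13:58 top.npy
```

View pics/scene0.png

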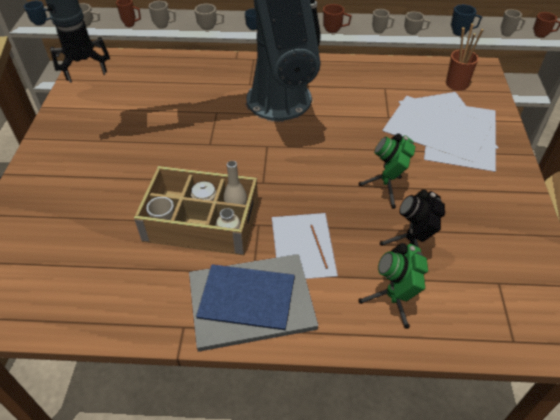

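View pics/top0.png

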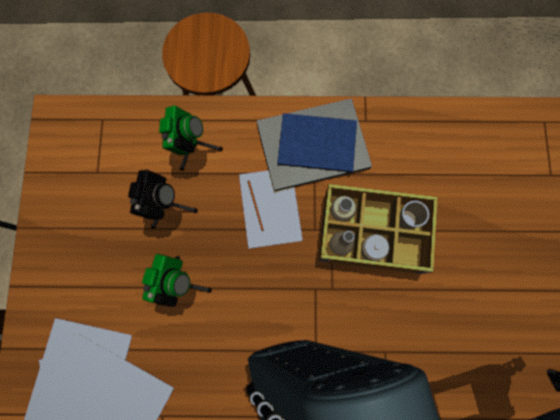

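The black camera, the real one, stands between two green look-alikes, at about (150,197) in top and (421,213) in scene. The vase is in the crate's corner cell, at about (342,242) in top and (233,185) in scene. Next I fit the camera model and the vase axis to the depth points.

```bash
cat > m.py <<'E'
from h import *
from scipy.optimize import least_squares
A=[];V=[]
for c in("scene","top"):
    d=np.load(c+".npy");im=cv2.imread(f"pics/{c}0.png")
    P=pts(c,d,np.ones_like(d,bool))
    s=(abs(P[:,0]-.62)<.085)&(abs(P[:,1]-.385)<.09)&(P[:,2]>.105)
    A.append(P[s])
    s=(abs(P[:,0]-.51)<.05)&(abs(P[:,1]+.08)<.05)&(P[:,2]>.12)
    V.append(P[s]); 
    for lo,hi in((.12,.14),(.14,.16),(.16,.18),(.18,.2)):
        q=V[-1];q=q[(q[:,2]>lo)&(q[:,2]<hi)];
        if len(q):print(c,"neck",lo,len(q),np.round(q.mean(0),4),np.round(np.ptp(q,axis=0),3))
def sd(p,P):
    a=p[3];h=np.array([np.cos(a),np.sin(a),0]);X=h*np.cos(np.pi/6)+[0,0,.5];Y=np.array([-h[1],h[0],0]);Z=np.cross(X,Y)
    L=(P-p[:3])@np.array([X,Y,Z]).T
    q=np.abs(L-[-.0625,0,0])-[.0225,.056,.034]
    b=np.linalg.norm(np.maximum(q,0),axis=1)+np.minimum(q.max(1),0)
    q=np.c_[abs(L[:,0]+.02)-.02,np.hypot(L[:,1],L[:,2])-.0295]
    k=np.linalg.norm(np.maximum(q,0),axis=1)+np.minimum(q.max(1),0)
    return np.minimum(b,k)
for P in (A[0],A[1],np.r_[A[0],A[1]]):
    best=min((least_squares(lambda p:np.r_[sd(p,P),(p[2]-.165)*10],[.59,.35,.165,a],loss="soft_l1",f_scale=.003) for a in(-1.2,-1.6,-2)),key=lambda r:r.cost)
    print(len(P),np.round(best.x,4),np.degrees(best.x[3]),"rms",np.median(abs(sd(best.x,P))))
p=best.x;np.save("cam.npy",p)
def C(r): # vase neck circle fit, vertical
    return np.hypot(VV[:,0]-r[0],VV[:,1]-r[1])-.0133
VV=np.r_[V[0],V[1]];VV=VV[(VV[:,2]>.125)&(VV[:,2]<.182)]
print("vase",least_squares(C,[.51,-.08],loss="soft_l1",f_scale=.002).x)
for c in("scene","top"):
    q=ctrl.camera_params(c);T=np.linalg.inv(q["cam_to_world"]);x=T[:3,:3]@p[:3]+T[:3,3];u=np.array(q["K"])@x;u=u[:2]/u[2]
    print(c,u)
E
python3 m.py
python3 -c "
import cv2
a=cv2.imread('pics/scene0.png')[170:270,360:460];b=cv2.imread('pics/top0.png')[150:250,110:210]
cv2.imwrite('pics/crop.png',cv2.resize(cv2.hconcat([a,b]),(800,400),interpolation=cv2.INTER_CUBIC))"
```

```text
scene neck 0.12 64 [ 0.5238 -0.0882  0.129 ] [0.024 0.026 0.02 ]
scene neck 0.14 57 [ 0.5232 -0.0865  0.1502] [0.018 0.026 0.019]
scene neck 0.16 60 [ 0.5235 -0.0877  0.1695] [0.016 0.024 0.02 ]
scene neck 0.18 70 [ 0.5165 -0.0887  0.1855] [0.027 0.025 0.01 ]
top neck 0.12 29 [ 0.508  -0.0794  0.1286] [0.025 0.02  0.02 ]
top neck 0.14 15 [ 0.506  -0.0793  0.1537] [0.018 0.017 0.015]
top neck 0.16 17 [ 0.5075 -0.0792  0.1712] [0.017 0.021 0.017]
top neck 0.18 98 [ 0.5138 -0.0857  0.1864] [0.023 0.024 0.012]
1619 [ 0.616   0.3434  0.1673 -1.6284] -93.300080784362 rms 0.002190741935260466
1702 [ 0.6213  0.3438  0.1697 -1.4908] -85.41571278564604 rms 0.002841114957914028
3321 [ 0.6194  0.3433  0.1687 -1.5456] -88.55701605317317 rms 0.0027106260637568685
vase [ 0.51319427 -0.0885207 ]
scene [406.82663215 205.37647754]
top [166.29650006 192.151639  ]
```

View pics/crop.png

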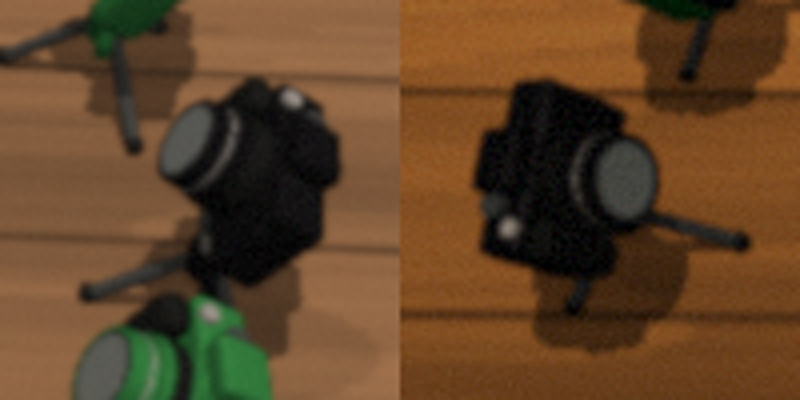

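apply_moves(moves=[{"jaw": 1,"offset": [0,0,-30],"rot": [0,0,0]},{"jaw": 1,"offset": [0,0,-20],"rot": [0,0,0]},{"jaw": 1,"offset": [0,-40,0],"rot": [0,0,0]},{"jaw": 1,"offset": [0,-50,0],"rot": [0,0,0]},{"jaw": 1,"offset": [0,-50,0],"rot": [0,0,0]}])

```text
time_s: 1.23
eef_pos: [0.1851, -0.3922, 0.2812]
eef_rot: [0.0, 0.976, 0.219, -0.0]
wrist_force: [-1.1, -1.0, 0.8]
opening: 1.002
grasp_force: 0.0
```

The lens glass centre shows at about (407.5,206) in scene and (167,195) in top, and the front leg tip at about (195.5,210.5) in top. I refine with the grey glass disc and the leg, since the heading from the fit was loose.

```bash
cat > m2.py <<'E'
from h import *
from scipy.optimize import least_squares
G=[];
for c,(u0,v0) in(("scene",(407,206)),("top",(167,195))):
    d=np.load(c+".npy");im=cv2.imread(f"pics/{c}0.png");g=cv2.cvtColor(im,cv2.COLOR_BGR2GRAY)
    m=np.zeros_like(g,bool);m[v0-12:v0+13,u0-12:u0+13]=True
    hsv=cv2.cvtColor(im,cv2.COLOR_BGR2HSV)
    m&=(g>60)&(hsv[:,:,1]<90)
    n,l,st,ce=cv2.connectedComponentsWithStats(m.astype(np.uint8));k=1+np.argmax(st[1:,4]);m=l==k
    P=pts(c,d,m);md=np.median(P,0);P=P[np.linalg.norm(P-md,axis=1)<.04];G.append(P)
    cc=np.cov((P-P.mean(0)).T);w,v=np.linalg.eigh(cc);nn=v[:,0]*np.sign(v[2,0])
    print(c,"glass",st[k],np.round(ce[k],1),len(P),np.round(P.mean(0),4),"n",np.round(nn,3),np.degrees(np.arctan2(nn[1],nn[0])),np.degrees(np.arcsin(nn[2])),np.sqrt(w))
    # legs
    Q=pts(c,d,np.ones_like(d,bool));s=(abs(Q[:,0]-.6)<.12)&(abs(Q[:,1]-.37)<.13)&(Q[:,2]>.008)&(Q[:,2]<.075);Q=Q[s]
    r=Q[Q[:,1]<.36];i=np.argsort(r[:,2])[:15]; print(c,"front leg low pts",len(r),np.round(r[i].mean(0),3)); 
    np.save(c+"_legs.npy",Q)
# triangulate glass centre from pixel rays
rays=[]
import sys
for c,uv in(("scene",None),("top",None)): pass
L=np.r_[np.load("scene_legs.npy"),np.load("top_legs.npy")]
x,y=L[:,0],L[:,1];print(np.round(L[np.argsort(y)[:200:12]],3).tolist())
E
python3 m2.py; python3 -c "
from h import *
o=ctrl.get_obs();print(o['q'],o['eef_pos'])"
```

```text
scene glass [400 196  13  17 136] [405.9 204.2] 136 [0.614  0.3418 0.1666] n [-0.135 -0.853  0.503] -98.98107863302883 30.230333972492172 [0.00111601 0.01131424 0.01219977]
scene front leg low pts 131 [0.576 0.312 0.01 ]
top glass [160 186  13  18 159] [166.1 194.5] 156 [0.6143 0.3442 0.1663] n [-0.118 -0.87   0.478] -97.71459054339348 28.57821869143974 [0.00148992 0.00960956 0.01032288]
top front leg low pts 111 [0.6   0.301 0.011]
[[0.626, 0.243, 0.009], [0.613, 0.303, 0.016], [0.609, 0.306, 0.011], [0.615, 0.31, 0.019], [0.609, 0.313, 0.02], [0.611, 0.317, 0.01], [0.612, 0.32, 0.024], [0.606, 0.322, 0.022], [0.612, 0.326, 0.033], [0.608, 0.329, 0.028], [0.608, 0.332, 0.027], [0.616, 0.336, 0.038], [0.611, 0.338, 0.036], [0.618, 0.341, 0.037], [0.614, 0.344, 0.048], [0.615, 0.346, 0.05], [0.618, 0.349, 0.05]]
[-1.40484118e+00 -1.93243256e-01  1.87773834e+00 -1.22406088e-04
  1.45701283e+00 -2.75063217e-01] [ 0.18508745 -0.39216408  0.28122359]
```

apply_moves(moves=[{"jaw": 1,"offset": [57,-18,0],"rot": [0,0,0]},{"jaw": 1,"offset": [57,-18,0],"rot": [0,0,0]},{"jaw": 1,"offset": [57,-18,0],"rot": [0,0,0]},{"jaw": 1,"offset": [57,-18,0],"rot": [10,0,0]},{"jaw": 1,"offset": [0,0,0],"rot": [10,0,0]}])

```text
time_s: 1.85
eef_pos: [0.3638, -0.2277, 0.2828]
eef_rot: [-0.171, 0.96, 0.219, -0.038]
wrist_force: [0.2, 0.2, 0.2]
opening: 1.002
grasp_force: 0.0
```

```bash
python3 -c "
from h import *
o=ctrl.get_obs();print(o['q'],o['eef_pos'],o['eef_rot'],o['time_s'])"
```

```text
[-0.89806861  0.04186431  1.69432416  0.07926803  1.74792935  0.22420469] [ 0.36381302 -0.22770868  0.28277326] [-0.17063292  0.95988914  0.21918769 -0.03813143] 1.85
```

```bash
cat > kin.py <<'E'
import numpy as np
from scipy.spatial.transform import Rotation as R
from scipy.optimize import least_squares
PRM=dict(H=.2,d=.1177,dw=0.,Lt=.2685,s4=1)
def fk(q,P=PRM):
    A=R.from_euler('z',q[0]);B=A*R.from_euler('y',q[1]);C=B*R.from_euler('y',q[2]);D=C*R.from_euler('z',P['s4']*q[3])
    E=D*R.from_euler('y',q[4]);F=E*R.from_euler('z',q[5])*R.from_euler('z',np.pi/2)
    p=A.apply([0,P['d'],P['H']])+B.apply([0,0,.4142])+C.apply([0,0,.5002])+D.apply([0,P['dw'],0])+E.apply([0,0,P['Lt']])
    return p,F
LO=np.array([-2.99,-.89,.3,-1.14,0,-3.12]);HI=np.array([2.99,2.07,2.58,4.28,2.63,3.12])
def ik(p,Rt,q0,P=PRM):
    def f(q):
        a,F=fk(q,P);return np.r_[(a-p)*5,(Rt.inv()*F).as_rotvec()]
    r=least_squares(f,np.clip(q0,LO+1e-3,HI-1e-3),bounds=(LO,HI));return r.x,np.linalg.norm(r.fun)
E
python3 - <<'E'
from kin import *
D=[([-1.33632893,.180756853,1.60700889,0,1.35377969,-.206294753],[.24533946,-.52005475,.23130844],[2.35e-05,.975814581,.218599871,7.9e-6]),
([-1.40484118,-.193243256,1.87773834,-.000122,1.45701283,-.275063217],[.18508745,-.39216408,.28122359],None),
([-.89806861,.04186431,1.69432416,.07926803,1.74792935,.22420469],[.36381302,-.22770868,.28277326],[-.17063292,.95988914,.21918769,-.03813143])]
for s4 in(1,-1):
    w,x,y,z=D[2][2];P=dict(H=.2,d=.1177,dw=0.,Lt=.2685,s4=s4)
    print(s4,np.degrees((R.from_quat([x,y,z,w]).inv()*fk(D[2][0],P)[1]).as_rotvec()))
    def f(v):
        Q=dict(H=v[0],d=v[1],dw=v[2],Lt=v[3],s4=s4);return np.concatenate([fk(q,Q)[0]-p for q,p,_ in D])
    r=least_squares(f,[.2,.06,.06,.27]);print(r.x,np.abs(r.fun).max())
    r=least_squares(lambda v:f([v[0],.1177,0,v[1]]),[.2,.27]);print(r.x,np.abs(r.fun).max())
E
```

```text
1 [ 7.84018688e-07 -1.02531897e-07 -1.01048870e-07]
[0.24766048 0.11212008 0.00575883 0.31615097] 0.00014225389532829258
[0.24785617 0.31619793] 0.0003217698112621403
-1 [-1.98793159 -8.71752773  1.60057757]
[ 0.22610246  0.15711809 -0.02342552  0.29461326] 0.025650813504001668
[0.21636633 0.28405298] 0.03768006574067495
```

```bash
sed -i 's/^PRM.*/PRM=dict(H=.2479,d=.1177,dw=0.,Lt=.3162,s4=1)/' kin.py; cat > plan.py <<'E'
from kin import *
lens=np.array([.614,.343,.1665]);a=np.radians(-99);h=np.array([np.cos(a),np.sin(a),0]);Z=np.array([0,0,1.])
def ori(t,yaw=0): # tilt t rad from down; tool y=h at t=0
    z=-Z*np.cos(t)-h*np.sin(t);y=h*np.cos(t)-Z*np.sin(t);return R.from_matrix(np.c_[np.cross(y,z),y,z])*R.from_euler('z',yaw)
if __name__=="__main__":
    q0=[-.4,.3,1.6,0,1.3,1.3]
    for yaw in(0,np.pi,np.pi/2,-np.pi/2):
        q,e=ik(np.array([.513,-.087,.134]),ori(0,yaw),np.array(q0)+[0,0,0,0,0,yaw]);print("yaw",yaw);print(" grasp",q.round(2),e.round(4))
        q,e=ik(np.array([.513,-.087,.26]),ori(0,yaw),q);print(" lift",q.round(2),e.round(4))
        P0=np.array([.513,-.087,.26]);cx=h*np.cos(np.pi/6)+Z*.5;P1=lens+.236*cx
        for s in np.linspace(.125,1,8):
            q,e=ik(P0+(P1-P0)*s,ori(s*np.pi/3,yaw),q);print("  ",s,q.round(2),e.round(4))
    print(P1)
E
python3 plan.py
```

```text
yaw 0
 grasp [-0.4   0.13  1.87 -0.    1.14  1.33] 0.0
 lift [-0.4   0.03  1.71  0.    1.4   1.33] 0.0
   0.125 [-0.42  0.04  1.7   0.13  1.43  1.29] 0.0
   0.25 [-0.44  0.06  1.69  0.25  1.47  1.26] 0.0
   0.375 [-0.45  0.07  1.7   0.38  1.5   1.22] 0.0
   0.5 [-0.46  0.09  1.71  0.5   1.52  1.19] 0.0
   0.625 [-0.47  0.12  1.72  0.62  1.54  1.16] 0.0
   0.75 [-0.47  0.14  1.74  0.74  1.56  1.13] 0.0
   0.875 [-0.46  0.18  1.77  0.86  1.57  1.09] 0.0
   1.0 [-0.45  0.21  1.79  0.98  1.59  1.05] 0.0
yaw 3.141592653589793
 grasp [-0.8  -0.15  2.39  0.88  0.75  3.12] 0.7627
 lift [-0.91 -0.32  2.24  0.74  1.12  3.12] 0.9104
   0.125 [-0.89 -0.25  2.22  0.8   1.19  3.12] 0.92
   0.25 [-0.86 -0.19  2.21  0.87  1.26  3.12] 0.9254
   0.375 [-0.83 -0.12  2.2   0.94  1.31  3.12] 0.9257
   0.5 [-0.79 -0.04  2.19  1.02  1.36  3.12] 0.9202
   0.625 [-0.75  0.03  2.19  1.11  1.41  3.12] 0.9086
   0.75 [-0.7   0.1   2.19  1.2   1.45  3.12] 0.891
   0.875 [-0.65  0.18  2.18  1.29  1.5   3.12] 0.8679
   1.0 [-0.59  0.25  2.18  1.39  1.55  3.12] 0.8404
yaw 1.5707963267948966
 grasp [-0.4   0.13  1.8
[... 332 characters left out ...]
 [-0.47  0.14  1.74  0.74  1.56  2.7 ] 0.0
   0.875 [-0.46  0.18  1.77  0.86  1.57  2.66] 0.0
   1.0 [-0.45  0.21  1.79  0.98  1.59  2.62] 0.0
yaw -1.5707963267948966
 grasp [-0.4   0.13  1.87 -0.    1.14 -0.24] 0.0
 lift [-0.4   0.03  1.71  0.    1.4  -0.24] 0.0
   0.125 [-0.42  0.04  1.7   0.13  1.43 -0.28] 0.0
   0.25 [-0.44  0.06  1.69  0.25  1.47 -0.31] 0.0
   0.375 [-0.45  0.07  1.7   0.38  1.5  -0.35] 0.0
   0.5 [-0.46  0.09  1.71  0.5   1.52 -0.38] 0.0
   0.625 [-0.47  0.12  1.72  0.62  1.54 -0.41] 0.0
   0.75 [-0.47  0.14  1.74  0.74  1.56 -0.44] 0.0
   0.875 [-0.46  0.18  1.77  0.86  1.57 -0.48] 0.0
   1.0 [-0.45  0.21  1.79  0.98  1.59 -0.52] 0.0
[0.58202761 0.14113429 0.2845    ]
```

```bash
cat > go.py <<'E'
from plan import *
import sys
from h import ctrl,rot
def go(p1,R1,n,o=None):
    o=o or ctrl.get_obs();p=np.array(o["eef_pos"]);r=rot(o)
    w=(r.inv()*R1).as_rotvec();p0,r0=p.copy(),r
    for i in range(1,n+1):
        s=i/n;pt=p0+(np.array(p1)-p0)*s;rt=r0*R.from_rotvec(w*s)
        off=np.round(r.inv().apply(pt-p)*1e3,0 if n>1 else 1);ro=np.round(np.degrees((r.inv()*rt).as_rotvec()),1)
        print(off.tolist(),ro.tolist());p=p+r.apply(off/1e3);r=r*R.from_rotvec(np.radians(ro))
    print("t",o["time_s"],"end",p.round(4),"want",np.round(p1,4))
if __name__=="__main__":
    x,y,z,t,n=map(float,sys.argv[1:6]);go([x,y,z],ori(np.radians(t)),int(n))
E
python3 go.py .513 -.087 .26 0 5
```

```text
[39.0, -10.0, 9.0] [-3.9, 1.2, 6.9]
[37.0, -15.0, 8.0] [-3.9, 1.2, 6.8]
[36.0, -21.0, 8.0] [-3.9, 1.2, 6.9]
[32.0, -24.0, 8.0] [-3.9, 1.2, 6.9]
[29.0, -29.0, 6.0] [-3.9, 1.2, 6.9]
t 1.85 end [ 0.5133 -0.087   0.2596] want [ 0.513 -0.087  0.26 ]
```

apply_moves(moves=[{"jaw": 1,"offset": [39,-10,9],"rot": [-3.9,1.2,6.9]},{"jaw": 1,"offset": [37,-15,8],"rot": [-3.9,1.2,6.8]},{"jaw": 1,"offset": [36,-21,8],"rot": [-3.9,1.2,6.9]},{"jaw": 1,"offset": [32,-24,8],"rot": [-3.9,1.2,6.9]},{"jaw": 1,"offset": [29,-29,6],"rot": [-3.9,1.2,6.9]}])

```text
time_s: 2.48
eef_pos: [0.5127, -0.0907, 0.258]
eef_rot: [0.002, 0.996, -0.085, 0.001]
wrist_force: [0.2, 0.8, -0.8]
opening: 1.005
grasp_force: 0.0
```

```bash
python3 - <<'E'
from h import *
o=ctrl.get_obs();im,d=ctrl.camera("wrist");cv2.imwrite("pics/w1.png",im[:,:,::-1])
p=ctrl.camera_params("wrist");K=np.array(p["K"]);T=np.array(p["mount"]);r=rot(o)
print(o["eef_pos"],T.round(3).tolist(),o["dq"].round(3))
v,u=np.nonzero(d>0);z=d[v,u];c=np.c_[(u-K[0,2])/K[0,0]*z,(v-K[1,2])/K[1,1]*z,z]
P=r.apply(c@T[:3,:3].T+T[:3,3])+o["eef_pos"]
s=(abs(P[:,0]-.513)<.03)&(abs(P[:,1]+.087)<.03)&(P[:,2]>.183)&(P[:,2]<.195)
Q=P[s]
if len(Q):
    (x,y),rad=cv2.minEnclosingCircle((Q[:,:2]*1000).astype(np.float32));print("mouth",len(Q),x,y,rad,Q[:,2].mean(),Q.mean(0))
for res in ctrl.outline_of("wrist","vase")[:2]: print(res["score"],res["position"],res["region"].sum())
E
```

```text
[ 0.51265586 -0.09072076  0.257954  ] [[0.001, -0.944, -0.33, 0.085], [1.0, 0.0, 0.001, 0.001], [-0.001, -0.33, 0.944, -0.143], [0.0, 0.0, 0.0, 1.0]] [ 0.906  0.293 -0.236 -0.442 -0.426  1.921]
mouth 1228 512.5435180664062 -88.51063537597656 13.055599212646484 0.1863775478221429 [ 0.51340896 -0.0885954   0.18637755]
0.81 [271.7, 182.2] 4646
```

View pics/w1.png

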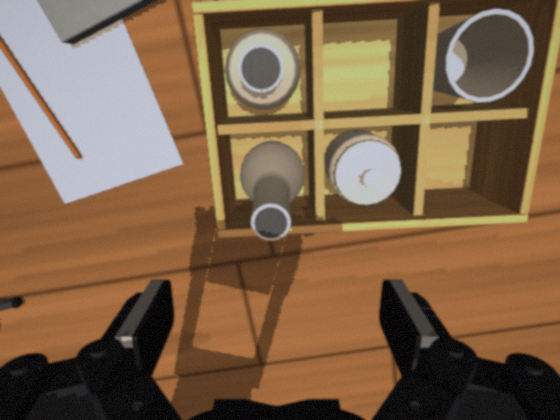

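The wrist picture shows the vase in the lower-left cell, its mouth at (271,222), with the open fingers to either side of it and nothing in the way of the descent. The mouth works out at about (0.513, -0.0885), so I go down over the neck.

apply_moves(moves=[{"jaw": 1,"offset": [0,1.5,0],"rot": [0,0,0]},{"jaw": 1,"offset": [0,0,40],"rot": [0,0,0]},{"jaw": 1,"offset": [0,0,40],"rot": [0,0,0]},{"jaw": 1,"offset": [0,0,30],"rot": [0,0,0]},{"jaw": 1,"offset": [0,0,15],"rot": [0,0,0]}])

```text
time_s: 3.2
eef_pos: [0.51, -0.0945, 0.1311]
eef_rot: [0.001, 0.997, -0.084, -0.002]
wrist_force: [-0.1, -0.4, 0.8]
opening: 0.995
grasp_force: 0.0
```

apply_moves(moves=[{"jaw": 1,"offset": [0,0,0],"rot": [0,0,0]},{"jaw": 0.5,"offset": [0,0,0],"rot": [0,0,0]},{"jaw": 0.45,"offset": [0,0,0],"rot": [0,0,0]},{"jaw": 0.45,"offset": [0,0,0],"rot": [0,0,0]},{"jaw": 0.45,"offset": [0,0,0],"rot": [0,0,0]}])

```text
time_s: 3.82
eef_pos: [0.5117, -0.0932, 0.1331]
eef_rot: [0.001, 0.997, -0.083, 0.0]
wrist_force: [0.3, 0.5, 0.1]
opening: 0.453
grasp_force: 0.2
```

```bash
python3 - <<'E'
from plan import *
from h import ctrl,rot
o=ctrl.get_obs();print(o["eef_pos"],o["opening"],o["dq"].round(3),np.degrees((rot(o).inv()*ori(0)).as_rotvec()))
E
```

```text
[ 0.51166206 -0.09322825  0.13310008] 0.4527704107256433 [ 0.     0.003  0.003 -0.001 -0.    -0.001] [ 0.13001856 -0.02316891 -0.47637459]
```

apply_moves(moves=[{"jaw": 0.45,"offset": [0.5,-4.8,0],"rot": [0,0,0]},{"jaw": 0.45,"offset": [0,0,0],"rot": [0,0,0]},{"jaw": 0,"offset": [0,0,0],"rot": [0,0,0]},{"jaw": 0,"offset": [0,0,0],"rot": [0,0,0]},{"jaw": 0,"offset": [0,0,0],"rot": [0,0,0]}])

```text
time_s: 4.45
eef_pos: [0.5128, -0.0885, 0.1328]
eef_rot: [0.001, 0.997, -0.083, -0.0]
wrist_force: [0.6, 2.3, 0.5]
opening: 0.293
grasp_force: 59.4
```

apply_moves(moves=[{"jaw": 0,"offset": [0,0,0],"rot": [0,0,0]},{"jaw": 0,"offset": [0,0,-5],"rot": [0,0,0]},{"jaw": 0,"offset": [0,0,-10],"rot": [0,0,0]},{"jaw": 0,"offset": [0,0,-15],"rot": [0,0,0]},{"jaw": 0,"offset": [0,0,-15],"rot": [0,0,0]}])

```text
time_s: 5.08
eef_pos: [0.5129, -0.0887, 0.179]
eef_rot: [0.001, 0.997, -0.083, 0.0]
wrist_force: [0.9, 0.2, -3.4]
opening: 0.297
grasp_force: 59.0
```

apply_moves(moves=[{"jaw": 0,"offset": [0,0,-22],"rot": [0,0,0]},{"jaw": 0,"offset": [0,0,-25],"rot": [0,0,0]},{"jaw": 0,"offset": [0,0,-25],"rot": [0,0,0]},{"jaw": 0,"offset": [0,0,-20],"rot": [0,0,0]},{"jaw": 0,"offset": [0,0,-10],"rot": [0,0,0]}])

```text
time_s: 5.7
eef_pos: [0.5133, -0.0886, 0.2819]
eef_rot: [0.002, 0.997, -0.083, 0.001]
wrist_force: [-0.1, 0.3, -3.0]
opening: 0.297
grasp_force: 59.1
```

apply_moves(moves=[{"jaw": 0,"offset": [0,0,-5],"rot": [0,0,0]},{"jaw": 0,"offset": [0,0,0],"rot": [0,0,0]},{"jaw": 0,"offset": [0,0,0],"rot": [0,0,0]},{"jaw": 0,"offset": [0,0,0],"rot": [0,0,0]},{"jaw": 0,"offset": [0,0,0],"rot": [0,0,0]}])

```text
time_s: 6.32
eef_pos: [0.5126, -0.0883, 0.2843]
eef_rot: [0.001, 0.997, -0.083, -0.001]
wrist_force: [-0.5, 0.1, -2.9]
opening: 0.295
grasp_force: 59.0
```

```bash
cat >> plan.py <<'E'
cx=h*np.cos(np.pi/6)+Z*.5
E
python3 - <<'E'
from go import *
from plan import cx
P1=lens+(.11+.125+.03)*cx   # stop 30 mm farther out first
print(P1);go(P1,ori(np.pi/3),15)
E
```

```text
[0.5780988  0.11632875 0.299     ]
[2.0, -14.0, -1.0] [4.0, -0.0, -0.0]
[2.0, -14.0, -0.0] [4.0, -0.0, -0.1]
[2.0, -15.0, 1.0] [4.0, -0.0, 0.0]
[2.0, -14.0, 2.0] [4.0, -0.1, -0.0]
[2.0, -14.0, 3.0] [4.0, 0.0, -0.1]
[2.0, -13.0, 4.0] [4.0, 0.0, 0.0]
[3.0, -14.0, 5.0] [4.1, 0.0, -0.0]
[2.0, -13.0, 5.0] [4.0, -0.0, -0.1]
[2.0, -12.0, 7.0] [4.0, -0.0, 0.0]
[2.0, -12.0, 7.0] [4.0, -0.0, -0.0]
[2.0, -12.0, 9.0] [4.0, -0.0, -0.0]
[2.0, -10.0, 9.0] [4.0, -0.1, -0.1]
[2.0, -11.0, 10.0] [4.0, 0.0, -0.0]
[3.0, -9.0, 10.0] [4.0, 0.0, -0.0]
[2.0, -9.0, 11.0] [4.0, -0.0, -0.1]
t 6.325 end [0.5784 0.1159 0.2993] want [0.5781 0.1163 0.299 ]
```

apply_moves(moves=[{"jaw": 0,"offset": [2,-14,-1],"rot": [4,0,0]},{"jaw": 0,"offset": [2,-14,0],"rot": [4,0,0]},{"jaw": 0,"offset": [2,-15,1],"rot": [4,0,0]},{"jaw": 0,"offset": [2,-14,2],"rot": [4,0,0]},{"jaw": 0,"offset": [2,-14,3],"rot": [4,0,0]}])

```text
time_s: 6.95
eef_pos: [0.5346, -0.0194, 0.2895]
eef_rot: [-0.173, 0.981, -0.082, 0.014]
wrist_force: [-0.3, 0.6, -3.1]
opening: 0.294
grasp_force: 59.2
```

apply_moves(moves=[{"jaw": 0,"offset": [2,-13,4],"rot": [4,0,0]},{"jaw": 0,"offset": [3,-14,5],"rot": [4,0,0]},{"jaw": 0,"offset": [2,-13,5],"rot": [4,0,0]},{"jaw": 0,"offset": [2,-12,7],"rot": [4,0,0]},{"jaw": 0,"offset": [2,-12,7],"rot": [4,0,0]}])

```text
time_s: 7.58
eef_pos: [0.557, 0.0476, 0.2945]
eef_rot: [-0.34, 0.937, -0.078, 0.028]
wrist_force: [-1.2, 0.4, -3.6]
opening: 0.295
grasp_force: 59.2
```

apply_moves(moves=[{"jaw": 0,"offset": [2,-12,9],"rot": [4,0,0]},{"jaw": 0,"offset": [2,-10,9],"rot": [4,0,0]},{"jaw": 0,"offset": [2,-11,10],"rot": [4,0,0]},{"jaw": 0,"offset": [2,-9,10],"rot": [4,0,0]},{"jaw": 0,"offset": [2,-9,11],"rot": [4,0,0]}])

```text
time_s: 8.2
eef_pos: [0.5786, 0.1157, 0.2992]
eef_rot: [-0.497, 0.864, -0.072, 0.041]
wrist_force: [0.5, -0.5, -3.0]
opening: 0.291
grasp_force: 59.3
```

apply_moves(moves=[{"jaw": 0,"offset": [0,0,0],"rot": [0,0,0]},{"jaw": 0,"offset": [0,0,0],"rot": [0,0,0]},{"jaw": 0,"offset": [0,0,0],"rot": [0,0,0]},{"jaw": 0,"offset": [0,0,0],"rot": [0,0,0]},{"jaw": 0,"offset": [0,0,0],"rot": [0,0,0]}])

```text
time_s: 8.82
eef_pos: [0.5784, 0.1157, 0.2997]
eef_rot: [-0.497, 0.864, -0.072, 0.041]
wrist_force: [0.3, 0.1, -1.7]
opening: 0.294
grasp_force: 59.4
```

```bash
cat > look.py <<'E'
from go import *
from plan import cx
from h import *
import sys
tag=sys.argv[1]
o=ctrl.get_obs();print("tcp",o["eef_pos"].round(4),"dq",abs(o["dq"]).max().round(4),"op",o["opening"],"err deg",np.degrees((rot(o).inv()*ori(np.pi/3)).as_rotvec()).round(2),"tool z",rot(o).apply([0,0,1]).round(3),"cx",cx.round(3))
f=o["eef_pos"]+.125*rot(o).apply([0,0,1]);v=f-lens;print("foot",f.round(4),"along",v@cx,"off",np.linalg.norm(v-(v@cx)*cx))
from scipy.interpolate import interp1d
PR=interp1d([0,.045,.115,.178],[.024,.031,.0135,.013],kind="linear",fill_value="extrapolate")
B=[]
for c in("scene","top"):
    im,d=ctrl.camera(c);cv2.imwrite(f"pics/{c}{tag}.png",im[:,:,::-1]);np.save(f"{c}{tag}.npy",d)
    for r in ctrl.outline_of(c,"vase")[:2]:
        P=pts(c,d,cv2.erode(r["region"].astype(np.uint8),np.ones((3,3)))>0);P=P[P[:,2]>.1];print(c,r["score"],r["position"],len(P))
        if len(P)>30: np.save(f"v_{c}{tag}.npy",P);B.append(P);break
# axis fit: distance to a body of revolution, foot plane at s=0
P=np.concatenate(B);t=rot(o).apply([0,0,-1]);e1=np.cross(t,Z);e1/=np.linalg.norm(e1);e2=np.cross(t,e1)
def f_(x):
    ax=t+x[0]*e1+x[1]*e2;ax/=np.linalg.norm(ax);L=P-(f+x[2]*e1+x[3]*e2+x[4]*t);s=L@ax;rad=np.linalg.norm(L-np.outer(s,ax),axis=1)
    rr=np.interp(s,[0,.02,.045,.07,.09,.115,.178],[.024,.029,.031,.027,.019,.0135,.013]);side=rad-rr
    return np.where(s<0,np.hypot(s,np.maximum(rad-.024,0))*-np.sign(s)*-1,side)
r=least_squares(f_,np.zeros(5),loss="soft_l1",f_scale=.003)
ax=t+r.x[0]*e1+r.x[1]*e2;ax/=np.linalg.norm(ax);ft=f+r.x[2]*e1+r.x[3]*e2+r.x[4]*t
print("fit tilt deg",np.degrees(r.x[:2]).round(1),"shift mm",(r.x[2:]*1e3).round(1),"med res",np.median(abs(f_(r.x))),"axis",ax.round(3),"foot",ft.round(4))
E
python3 look.py 2
```

```text
tcp [0.5784 0.1157 0.2997] dq 0.0043 op 0.2940645340392027 err deg [ 0.15 -0.43 -0.24] tool z [ 0.143  0.853 -0.502] cx [-0.135 -0.855  0.5  ]
foot [0.5962 0.2223 0.2369] along 0.1408936952505854 off 0.001340287019520583
scene 0.94 [336.1, 162.1] 1048
top 0.6 [231.3, 195.1] 932
fit tilt deg [-0.1  0.9] shift mm [-0.5 -0.7  7. ] med res 0.0012124364375073766 axis [-0.142 -0.861  0.489] foot [0.5958 0.2166 0.2411]
```

```bash
python3 - <<'E'
import cv2
a=cv2.imread('pics/scene2.png')[110:260,290:450];b=cv2.imread('pics/top2.png')[130:280,120:280]
cv2.imwrite('pics/c2.png',cv2.resize(cv2.hconcat([a,b]),(800,375),interpolation=cv2.INTER_CUBIC))
import numpy as np
from plan import *
# check foot position along axis: visible points' extreme along -cx
for c in("scene","top"):
    P=np.load(f"v_{c}2.npy");s=(P-lens)@cx;print(c,np.percentile(s,[0,1,3,10]))
E
```

```text
scene [0.14834082 0.15052561 0.15354387 0.16353342]
top [0.14711986 0.15060753 0.15453017 0.16644587]
```

View pics/c2.png

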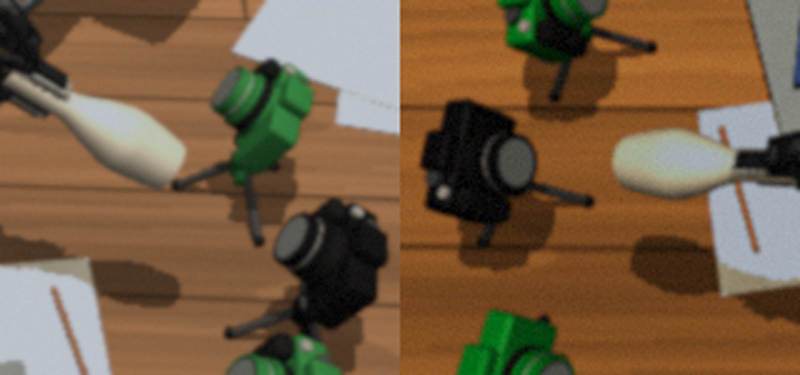

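Held vase, foot about 14 cm from the glass, lined up with the black camera in both views (vase axis through scene crop (150,150), top crop (670,160); lens at scene crop (295,240), top crop (515,165)). Next I check the lens heading with the wrist camera.

```bash
cat > wl.py <<'E'
from h import *
from plan import lens,cx
o=ctrl.get_obs();im,d=ctrl.camera("wrist");cv2.imwrite("pics/w2.png",im[:,:,::-1])
p=ctrl.camera_params("wrist");K=np.array(p["K"]);T=np.array(p["mount"]);r=rot(o)
v,u=np.nonzero(d>0);z=d[v,u];c=np.c_[(u-K[0,2])/K[0,0]*z,(v-K[1,2])/K[1,1]*z,z]
P=r.apply(c@T[:3,:3].T+T[:3,3])+o["eef_pos"];col=im[v,u].astype(int)
def plane(Q,name):
    for _ in range(6):
        m=Q.mean(0);w,V=np.linalg.eigh(np.cov((Q-m).T));n=V[:,0]*np.sign(V[2,0]);k=abs((Q-m)@n);Q=Q[k<max(.0025,0)] if (k<.0025).sum()>50 else Q
    print(name,len(Q),m.round(4),n.round(3),"head",np.degrees(np.arctan2(n[1],n[0])).round(1),"el",np.degrees(np.arcsin(n[2])).round(1))
L=P-lens;ax=L@cx;rad=np.linalg.norm(L-np.outer(ax,cx),axis=1)
g=(col.min(1)>60)&(np.ptp(col,axis=1)<40)&(rad<.032)&(abs(ax)<.012);plane(P[g],"glass")
up=np.cross(cx,np.cross([0,0,1],cx));up/=np.linalg.norm(up);lat=np.cross([0,0,1],cx);lat/=np.linalg.norm(lat)
b=(rad>.034)&(abs(ax+.04)<.008)&(abs(L@up)<.04)&(abs(L@lat)<.06);plane(P[b],"front")
t=(abs(L@up-.034)<.008)&(ax<-.045)&(ax>-.08)&(abs(L@lat)<.05);
if t.sum()>50: plane(P[t],"top")
np.save("wP.npy",np.c_[P,col,u,v])
E
python3 wl.py
```

```text
glass 963 [0.6185 0.3415 0.1655] [-0.119 -0.858  0.5  ] head -97.9 el 30.0
front 1414 [0.6474 0.3771 0.1429] [-0.129 -0.855  0.502] head -98.6 el 30.1
top 184 [0.6389 0.3973 0.1705] [0.083 0.128 0.988] head 56.8 el 81.2
```

View pics/w2.png

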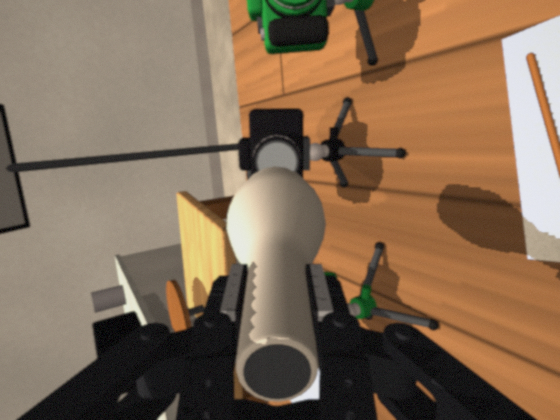

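The wrist view agrees: the lens is at about (278,158), in line with the vase axis (column 278). Its heading comes out at -98.5° and its elevation at 30°. Now the last stretch forward.

apply_moves(moves=[{"jaw": 0,"offset": [0,0,7],"rot": [0,0,0]},{"jaw": 0,"offset": [0,0,8],"rot": [0,0,0]},{"jaw": 0,"offset": [0,0,7],"rot": [0,0,0]},{"jaw": 0,"offset": [0,0,6],"rot": [0,0,0]},{"jaw": 0,"offset": [0,0,4],"rot": [0,0,0]}])

```text
time_s: 9.7
eef_pos: [0.5828, 0.1436, 0.2832]
eef_rot: [-0.497, 0.864, -0.072, 0.041]
wrist_force: [0.4, 0.7, -2.7]
opening: 0.293
grasp_force: 59.3
```

apply_moves(moves=[{"jaw": 0,"offset": [0,0,0],"rot": [0,0,0]},{"jaw": 0,"offset": [0,0,0],"rot": [0,0,0]},{"jaw": 0,"offset": [0,0,0],"rot": [0,0,0]},{"jaw": 0,"offset": [0,0,0],"rot": [0,0,0]},{"jaw": 0,"offset": [0,0,0],"rot": [0,0,0]}])

```text
time_s: 10.32
eef_pos: [0.5829, 0.143, 0.2835]
eef_rot: [-0.497, 0.864, -0.072, 0.041]
wrist_force: [0.2, 0.4, -2.7]
opening: 0.295
grasp_force: 59.3
```

```bash
python3 look.py 3; python3 - <<'E'
import numpy as np
from plan import *
for c in("scene","top"):
    P=np.load(f"v_{c}3.npy");s=(P-lens)@cx;print(c,np.percentile(s,[0,1,3,10]))
E
```

```text
tcp [0.5829 0.143  0.2835] dq 0.002 op 0.294517146868347 err deg [ 0.13 -0.42 -0.26] tool z [ 0.143  0.853 -0.502] cx [-0.135 -0.855  0.5  ]
foot [0.6008 0.2496 0.2208] along 0.10882035035445956 off 0.0015378958677031524
scene 0.63 [346.5, 168.2] 1053
top 0.8 [216.7, 195.1] 901
fit tilt deg [-0.1  0.9] shift mm [-0.6 -0.9  6.8] med res 0.0011902063926287742 axis [-0.142 -0.861  0.488] foot [0.6005 0.2442 0.225 ]
scene [0.11477563 0.11667824 0.12006102 0.1303902 ]
top [0.11333999 0.11832391 0.12163866 0.13257711]
```

```bash
python3 -c "
from h import *
print(ctrl.hand_in())"
```

```text
the job is handed in; nothing more can be done
None
```

I handed the job in with the vase still gripped by the neck, raised and still, its foot square to the black camera's lens, about 11 cm from the glass and within about 2 mm of the lens axis; no contact showed with the camera, tripod or other pieces.

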